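Ink tanks: shut the colours, open the black

ROBOT

A 6-joint arm with a two-finger parallel gripper is mounted at the origin on the work surface. World frame = base frame: x ahead of the robot, y to its left, z up, the work surface at z = 0. Lengths are in m, angles in rad, forces in N, time in s.
With the tool pointing down it reaches from about 0.275 to 0.75 m from the base axis. Payload 10.2 kg.
Tool frame: the origin (TCP) lies at the very end of the fingers, on their centre line; the grasp point (between the pads) lies 19 mm behind it (manip.tcp_to_grasp is the distance from the TCP to the grasp point, in m); z points along the fingers, y is the line along which they close (so a half turn about z gives the same grasp; the last joint's range is limited). The gripper opens to 88 mm and grips with 3 to 60 N. Pads are 18 mm wide; open, the fingers measure 123 mm over their backs; the gripper's body (75 mm by 187 mm) begins 45 mm behind the grasp point.
Start: joints at [-1.415, 0.313, 1.498, -0, 1.331, -0.223], TCP at [0.194, -0.488, 0.239] pointing down, gripper open.
Joint ranges: [-2.94, 2.94], [-0.97, 2.17], [0.19, 2.56], [-1.23, 4.37], [0.02, 3.11], [-2.88, 2.88]. Speed limits (rad/s): [2.39, 2.39, 3.01, 3.14, 3.14, 3.14].

INTERFACE

Orientations are given as [roll, pitch, yaw] about the fixed x, y, z axes, in that order (R = Rz(yaw) Ry(pitch) Rx(roll)).
In Python, from plant import manip, optics, ticket gives the robot as it stands. The module is installed in compiled form; this text tells all that it offers.
- The arm moves only by the tool servo_tool, never from a script. Its argument "series" is a list of rows, each a list of 6 numbers: the shift along the tool's x, y, z in mm, then the turn, a rotation vector about the tool's x, y, z in rad. In form: [[x, y, z, rx, ry, rz], ...]. A call has 1 to 5 rows; each row is the pose to reach, as a shift and turn from the pose commanded when the call began, along the tool's axes at that moment; what a row does not reach only later rows make up. A row lasts 1/10 s, in which the tool goes at most 50 mm and 8.59 degrees, less where a joint would pass 70% of its speed; a pose out of reach is approached as far as the arm can. A call with a gripper value outside its range is refused whole. "grip" is the opening, from 0 (shut) to 1 (fully open), set as the call begins (left out, the last holds). The fingers move at their own pace and stop on an object; "newtons" is the grip in N (left out, the last holds). Time passes only in rows, so rows that repeat a pose let the fingers close. It gives the time, the measured TCP pose, the force, the opening and the grip force at its end, in the units of the state.
- manip.observe(): the state, without advancing time (a new reading comes with each control period).
- optics.camera(name): name is "side" or "top" or "wrist"; returns a dict with "color" (480x640x3 uint8, red, green, blue), "intrinsics" (3x3 intrinsics, pixels), "T" (4x4, takes a point from camera to world coordinates); the wrist camera has in their place "mount" (4x4, takes a point from camera to tool coordinates, whose origin is the TCP and whose axes are the flange's). Camera axes: x right, y down, z forward; pixel columns grow to the right and rows downward; lengths in m; the calibration is good to about 2 mm. A picture is of the moment at which its call begins: read the wrist's pose just before it. There is no depth.
- ticket.hand_in(): hands the job in; it is judged then, once.
The state is a dict: "time_s": time; "joint_pos": joint angles; "qvel": joint speeds; "tau": joint torques, N m; "tcp_pos": TCP position; "ee_rot": TCP orientation; "wrist_force": force on the tool from outside, world axes, zero at the start; "torque": the same for the moment, N m; "opening": finger opening in m; "grip_force": force on a finger pad.
Only numpy, scipy, OpenCV 4.12 (cv2) and the standard library are available. Lean on these libraries where they do the work, as an engineer would, in place of code of your own. Each camera call takes 0.05 s, during which the arm holds its last target. There are 200 camera calls.

TASK

The printer's ink is being topped up, one tank at a time. Press the caps of the three narrow colour tanks fully home, so that each one has clicked shut; only then flip the cap of the wide black tank up until it stands upright or leans back, ready for its bottle. Work gently, do not force the caps or bump the scanner above them, and leave everything else on the desk as it stands.

Things in the scene. Friction and masses are not known exactly. Their poses are not given: they have to be found in the camera images.
- printer: White ink-tank printer 440 (y) x 300 (x) x 298 mm high, fixed. Origin: on the desk under it, 180 mm behind its front; x from front to back, y to its left seen from the robot, z up. Right front, y -208 to 8: open bay with four tanks side by side, 48 mm pitch, between walls 111 mm high, their fronts at x = -180 like the printer's. In front the bay's door lies folded down on the desk, 6 mm thick, to x = -252.
- scanner_edge (a point): On the lower front edge of the scanner unit, over the middle of the tank row: 180 mm above the desk, at printer x = -166, y = -100. From here back and up to 298 mm the scanner roofs the bay, over the rear half of the caps: a gripper held upright strikes it; one leaning back towards the robot by 25 degrees or more, fingers pointing into the bay, goes clear. Axes as the printer's.
- wide_cap (a joint): Hinge of the black cap of the wide tank (58 mm, black ink); its place in the row varies. Rad: 0 = fully shut, 1.57 upright, 1.9 stop. May start shut, ajar above its catch (0.25 to 0.45) or raised (to 0.8). Below 0.24 a spring catch resists and pushes it back up; past about 0.1 it snaps home. About 5 N at the tongue's root to shut, about 4 N under its end to open. Above 0.24 it is slightly stiff and stays where left.
- wide_tongue (a point): Middle of the free end of that cap's tongue, mid-thickness; moves with the cap. Cap: 5 mm plate, 44 mm wide, out to 30 mm from the hinge axis, then a tongue 20 mm wide out to 44 mm. Axes: x from tongue to hinge, y along the hinge, z out of the upper side. Shut it lies level, the tongue standing out 14 mm in front of the tank with free air below it.
- wide_hinge (a point): Middle of that cap's hinge axis, fixed on the tank: 105 mm above the desk, 30 mm behind the tank's front, 16 mm behind the scanner's front edge; the tank's deck is 98 mm high. Axes: x front to back of the printer, y along the hinge, z up.
- narrow1_cap (a joint): Hinge of the black cap of a narrow tank (34 mm, colour ink); its place in the row varies. Rad: 0 = fully shut, 1.57 upright, 1.9 stop. May start shut, ajar above its catch (0.25 to 0.45) or raised (to 0.8). Below 0.24 a spring catch resists and pushes it back up; past about 0.1 it snaps home. About 5 N at the tongue's root to shut, about 4 N under its end to open. Above 0.24 it is slightly stiff and stays where left.
- narrow1_tongue (a point): Middle of the free end of that cap's tongue, mid-thickness; moves with the cap. Cap: 5 mm plate, 24 mm wide, out to 30 mm from the hinge axis, then a tongue 16 mm wide out to 44 mm. Axes: x from tongue to hinge, y along the hinge, z out of the upper side. Shut it lies level, the tongue standing out 14 mm in front of the tank with free air below it.
- narrow1_hinge (a point): Middle of that cap's hinge axis, fixed on the tank: 105 mm above the desk, 30 mm behind the tank's front, 16 mm behind the scanner's front edge; the tank's deck is 98 mm high. Axes: x front to back of the printer, y along the hinge, z up.
- narrow2_cap (a joint): Hinge of the black cap of a narrow tank (34 mm, colour ink); its place in the row varies. Rad: 0 = fully shut, 1.57 upright, 1.9 stop. May start shut, ajar above its catch (0.25 to 0.45) or raised (to 0.8). Below 0.24 a spring catch resists and pushes it back up; past about 0.1 it snaps home. About 5 N at the tongue's root to shut, about 4 N under its end to open. Above 0.24 it is slightly stiff and stays where left.
- narrow2_tongue (a point): Middle of the free end of that cap's tongue, mid-thickness; moves with the cap. Cap: 5 mm plate, 24 mm wide, out to 30 mm from the hinge axis, then a tongue 16 mm wide out to 44 mm. Axes: x from tongue to hinge, y along the hinge, z out of the upper side. Shut it lies level, the tongue standing out 14 mm in front of the tank with free air below it.
- narrow2_hinge (a point): Middle of that cap's hinge axis, fixed on the tank: 105 mm above the desk, 30 mm behind the tank's front, 16 mm behind the scanner's front edge; the tank's deck is 98 mm high. Axes: x front to back of the printer, y along the hinge, z up.
- narrow3_cap (a joint): Hinge of the black cap of a narrow tank (34 mm, colour ink); its place in the row varies. Rad: 0 = fully shut, 1.57 upright, 1.9 stop. May start shut, ajar above its catch (0.25 to 0.45) or raised (to 0.8). Below 0.24 a spring catch resists and pushes it back up; past about 0.1 it snaps home. About 5 N at the tongue's root to shut, about 4 N under its end to open. Above 0.24 it is slightly stiff and stays where left.
- narrow3_tongue (a point): Middle of the free end of that cap's tongue, mid-thickness; moves with the cap. Cap: 5 mm plate, 24 mm wide, out to 30 mm from the hinge axis, then a tongue 16 mm wide out to 44 mm. Axes: x from tongue to hinge, y along the hinge, z out of the upper side. Shut it lies level, the tongue standing out 14 mm in front of the tank with free air below it.
- narrow3_hinge (a point): Middle of that cap's hinge axis, fixed on the tank: 105 mm above the desk, 30 mm behind the tank's front, 16 mm behind the scanner's front edge; the tank's deck is 98 mm high. Axes: x front to back of the printer, y along the hinge, z up.
- bottle_a: Open white ink bottle, 38 mm diameter, 94 mm high, upright beside the printer's right front; loose, to be left alone. Origin at the centre of its underside.
- bottle_b: Capped white ink bottle, 38 mm diameter, 120 mm high, upright in front of the printer's left half; loose, to be left alone. Origin at the centre of its underside.
- bottle_cap: Grey screw cap of a bottle, 27 mm diameter, 26 mm high, on the desk in front of the tanks; loose, to be left alone. Origin at the centre of its underside.
- eraser: White eraser 42 x 18 x 12 mm, on the desk in front of the tanks; loose, to be left alone. Origin at the centre of its underside.
- ruler: Steel ruler 210 x 30 x 3 mm on the cutting mat; loose, to be left alone. Origin at the centre of its underside.
- tape: Roll of tape, 90 mm diameter, 19 mm high, on the cutting mat; loose, to be left alone. Origin at the centre of its underside.

How it is judged:
On the way, in this order (a step that is already met when the one before it is completed fails the run):
1. all three narrow caps are clicked fully shut (value of joint each of narrow1_cap, narrow2_cap, narrow3_cap below 0.06 rad), for 0.2 s.
2. then the wide tank's cap is flipped up, upright or beyond, with the narrow ones still shut (all of step 1 and value of joint wide_cap above 1.4 rad), for 0.2 s.
At the end, for the whole second after the job is handed in: The three narrow tanks' caps are fully shut (within 0.06 rad of home) and the wide tank's cap stands open at rest at 1.4 rad (80 degrees) or more (all of step 2 and not (velocity of joint wide_cap above 0.2 rad/s) and velocity of joint wide_cap above -0.2 rad/s); the robot touches nothing.
It fails at once if the gripper or arm bumps the printer itself (scanner, housing, bay door) with more than 10 N (contact force between any of the fingers, the arm and printer above 10 N).
It fails at once if a tank or its cap is pushed with more than 40 N (contact force between any of the fingers, the arm and wide_tank above 40 N or contact force between any of the fingers, the arm and narrow1_tank above 40 N or contact force between any of the fingers, the arm and narrow2_tank above 40 N or contact force between any of the fingers, the arm and narrow3_tank above 40 N).
It fails at once if something else on the desk is moved by more than 30 mm (distance of any of bottle_a, bottle_b, bottle_cap, eraser, ruler, tape from where it was at the start of the episode above 0.03 m).
It also fails if it takes over 42 s, if anything falls off the work surface, if the arm or the gripper's body presses on something with over 40 N, if the wrist force passes 120 N, or if a joint passes its speed limit or range.

## Working session

There is one attempt and no reset: what is moved stays moved. The work goes in short steps, Python scripts to look and compute and a tool call to move; the robot and the scene stay as the last step left them, time stands still between calls to the robot, and variables do not carry over. Pictures are saved under pics/ and viewed, at most 10 in all, crops included, and the job is handed in when it is done.

Besides the shell and the picture viewer there is one more tool, called by a JSON object that holds its "op" and its "data". servo_tool: Moves the arm, as the interface text tells. Its arguments: {"type":"object","properties":{"series":{"type":"array"},"grip":{"type":"number"},"newtons":{"type":"number"}},"required":["series"]}

```bash
mkdir -p pics
python3 - <<'E'
from plant import manip, optics
import cv2,numpy as np
s=manip.observe();print(s['time_s'],s['tcp_pos'],s['ee_rot'],s['opening'])
for n in ("side","top","wrist"):
    c=optics.camera(n);cv2.imwrite(f"pics/{n}0.png",c["color"][:,:,::-1]);print(n,np.round(c["intrinsics"],1).tolist(),np.round(c.get("T",c.get("mount")),3).tolist())
E
```

```text
0.0 [ 0.19409443 -0.48754467  0.23819148] [-3.14038561e+00 -2.91879366e-04  3.78824324e-01] 0.08802013665392125
side [[617.9, 0.0, 307.0], [0.0, 617.9, 239.5], [0.0, 0.0, 1.0]] [[-0.771, -0.341, 0.538, -0.165], [-0.637, 0.409, -0.653, 0.78], [0.002, -0.846, -0.533, 0.841], [0.0, 0.0, 0.0, 1.0]]
top [[436.5, 0.0, 319.4], [0.0, 436.5, 232.6], [0.0, 0.0, 1.0]] [[-0.002, -0.991, 0.131, 0.413], [-1.0, 0.004, 0.008, -0.086], [-0.009, -0.131, -0.991, 1.164], [0.0, 0.0, 0.0, 1.0]]
wrist [[339.7, 0.0, 319.0], [0.0, 339.7, 239.2], [0.0, 0.0, 1.0]] [[-0.001, -0.954, -0.299, 0.077], [1.0, -0.001, 0.001, -0.0], [-0.001, -0.299, 0.954, -0.145], [0.0, 0.0, 0.0, 1.0]]
```

View pics/top0.png

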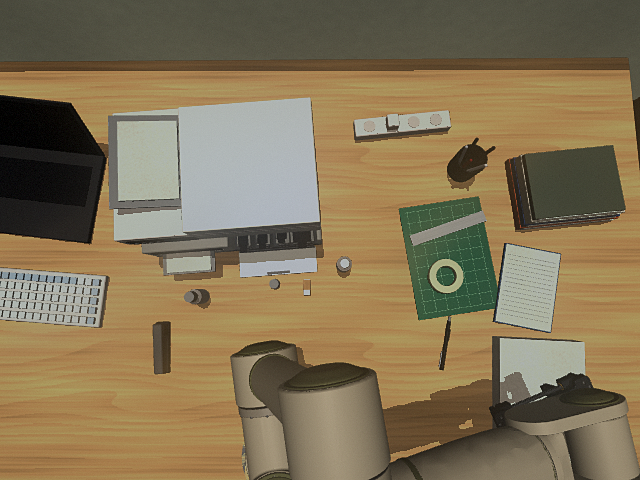

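View pics/side0.png

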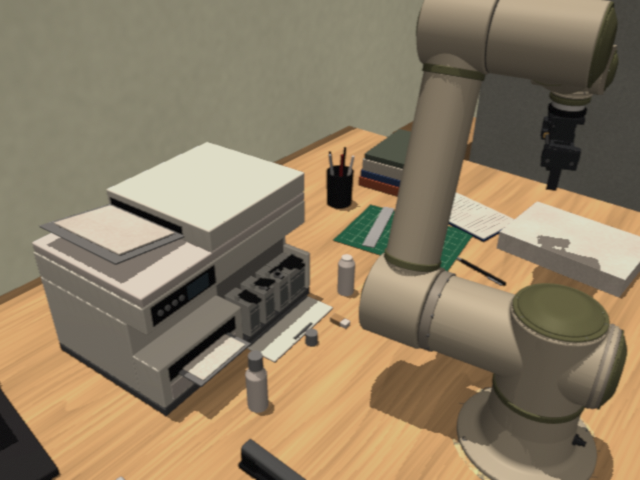

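The top view shows the printer at upper left with its bay at about (240–320, 232–250) and the door at (240–316, 262). The side view shows four tanks at (240–300, 260–310). I'll enlarge both.

Run:
```python
import cv2,numpy as np
a=cv2.imread("pics/top0.png")[205:295,220:340];b=cv2.imread("pics/side0.png")[235:365,215:345]
a=cv2.resize(a,None,fx=6.6,fy=6.6,interpolation=cv2.INTER_CUBIC);cv2.imwrite("pics/c1.png",cv2.convertScaleAbs(a,alpha=1.3))
b=cv2.resize(b,(598,598),interpolation=cv2.INTER_CUBIC);cv2.imwrite("pics/c2.png",cv2.convertScaleAbs(b,alpha=1.5))
```

```text
(no output)
```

View pics/c1.png

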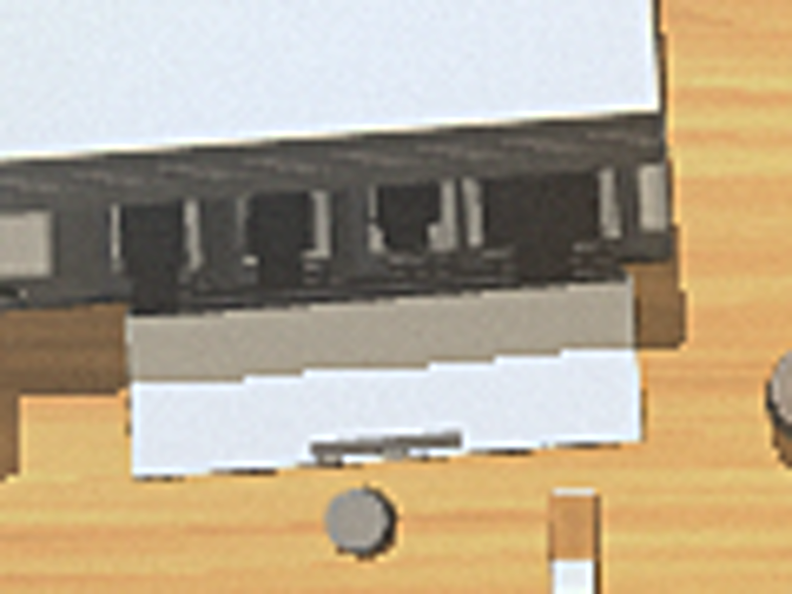

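View pics/c2.png

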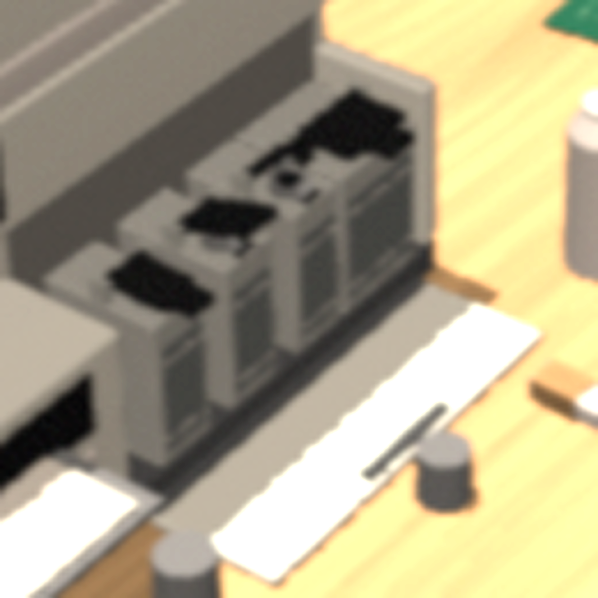

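```bash
cat > h.py <<'E'
import numpy as np
from scipy.spatial.transform import Rotation as R
from plant import manip, optics
def ray(c,uv,z,T=None):
    T=c["T"] if T is None else T
    d=T[:3,:3]@np.linalg.inv(c["intrinsics"])@[*uv,1.]; o=T[:3,3]
    return o+d*(z-o[2])/d[2]
def proj(c,P,T=None):
    T=np.linalg.inv(c["T"] if T is None else T); p=np.c_[np.atleast_2d(P),np.ones(len(np.atleast_2d(P)))]@T.T
    q=p[:,:3]@c["intrinsics"].T; return q[:,:2]/q[:,2:]
E
python3 - <<'E'
from h import *
c=optics.camera("top")
f=lambda x,y,z:ray(c,(220+(x+.5)/6.6-.5,205+(y+.5)/6.6-.5),z)
L,Rr=f(132,478,.006),f(640,441,.006);print(L,Rr,np.linalg.norm(L-Rr))
print(f(126,318,.006),f(632,278,.006))
S=f(658,109,.298); S2=f(0,160,.298); print("scanner R front",S,S2)
d=(L-Rr)/np.linalg.norm(L-Rr);yaw=np.arctan2(-d[0],d[1]);print(yaw)
d=S2-S;print("scan yaw",np.arctan2(-d[0],d[1]))
for n,p in dict(t1=(155,310),t2=(283,282),t3=(407,250),t4=(540,275)).items():print(n,f(*p,.105))
E
```

```text
[0.4479042  0.13544656 0.006     ] [ 0.46209558 -0.06807602  0.006     ] 0.20401675277143302
[0.5121683  0.13925079 0.006     ] [ 0.52769113 -0.06495429  0.006     ]
scanner R front [ 0.55031472 -0.07815378  0.298     ] [0.53539889 0.12192843 0.298     ]
0.06961611054795173
scan yaw 0.0744108663115946
t1 [0.50659988 0.10935785 0.105     ]
t2 [0.51681931 0.06221202 0.105     ]
t3 [0.52854936 0.01647582 0.105     ]
t4 [ 0.5190964 -0.0327544  0.105    ]
```

```bash
cat >> h.py <<'E'
O=np.array([.6991,.1516,0]); YAW=.072
Rp=R.from_euler('z',YAW).as_matrix()
def W(p): return O+Rp@(np.array(p)/1e3)
def Pp(w): return Rp.T@(np.array(w)-O)*1e3
def tool(tilt): # x fwd/up, y right, z fwd/down
    return Rp@np.array([[np.cos(tilt),0,np.sin(tilt)],[0,-1,0],[np.sin(tilt),0,-np.cos(tilt)]])
def go(p,tilt=.8):
    s=manip.observe();A=R.from_euler('xyz',s['ee_rot']).as_matrix()
    sh=A.T@(W(p)-s['tcp_pos'])*1e3; tr=R.from_matrix(A.T@tool(tilt)).as_rotvec()
    print(p,'->',np.round(sh,1),np.round(tr,3))
def st():
    s=manip.observe();A=R.from_euler('xyz',s['ee_rot']).as_matrix()
    print('t',s['time_s'],'P',np.round(Pp(s['tcp_pos']),1),'F',np.round(s['wrist_force'],1),'axes err',np.round(R.from_matrix(A.T@tool(.8)).as_rotvec(),3))
E
python3 -c "
from h import *
go((-260,-100,220))"
```

```text
(-260, -100, 220) -> [ 427.5 -390.4   18.7] [-0.123  0.794  0.29 ]
```

{"op": "servo_tool", "data": {"series": [[428, -390, 19, -0.123, 0.794, 0.29], [428, -390, 19, -0.123, 0.794, 0.29], [428, -390, 19, -0.123, 0.794, 0.29], [428, -390, 19, -0.123, 0.794, 0.29], [428, -390, 19, -0.123, 0.794, 0.29]], "grip": 0}}

```text
time_s: 0.7
tcp_pos: [0.3042, -0.2618, 0.2308]
ee_rot: [3.123, -0.709, 0.117]
wrist_force: [-0.0, -0.8, 0.6]
opening: 0.05
grip_force: 0.0
```

```bash
python3 -c "
from h import *
st();go((-260,-100,220))"
```

```text
t 0.7 P [-423.7 -383.9  230.8] F [-0.  -0.8  0.6] axes err [-0.012  0.091  0.033]
(-260, -100, 220) -> [ 126.8 -278.5  117.8] [-0.012  0.091  0.033]
```

{"op": "servo_tool", "data": {"series": [[127, -278, 118, 0, 0.06, 0.02], [127, -278, 118, 0, 0.06, 0.02], [127, -278, 118, 0, 0.06, 0.02], [127, -278, 118, 0, 0.06, 0.02], [127, -278, 118, 0, 0.06, 0.02]]}}

```text
time_s: 1.2
tcp_pos: [0.405, -0.0536, 0.2223]
ee_rot: [3.14, -0.763, 0.094]
wrist_force: [0.7, -1.3, 0.3]
opening: 0.01
grip_force: 0.0
```

```bash
python3 -c "
from h import *
st();go((-260,-100,220))"
```

```text
t 1.2 P [-308.1 -183.5  222.3] F [ 0.7 -1.3  0.3] axes err [-0.014  0.037  0.016]
(-260, -100, 220) -> [ 34.5 -82.4  36. ] [-0.014  0.037  0.016]
```

{"op": "servo_tool", "data": {"series": [[35, -82, 36, -0.012, 0.033, 0.015], [35, -82, 36, -0.012, 0.033, 0.015], [35, -82, 36, -0.012, 0.033, 0.015], [35, -82, 36, -0.012, 0.033, 0.015]]}}

```text
time_s: 1.6
tcp_pos: [0.4471, 0.0334, 0.2197]
ee_rot: [-3.139, -0.794, 0.077]
wrist_force: [-0.5, -0.7, -0.5]
opening: 0.0
grip_force: 0.0
```

Run:
```python
from h import *
import cv2
st()
s=manip.observe();c=optics.camera("wrist");im=c["color"][:,:,::-1].copy()
A=np.eye(4);A[:3,:3]=R.from_euler('xyz',s['ee_rot']).as_matrix();A[:3,3]=s['tcp_pos'];T=A@c["mount"]
for y in(-28,-76,-124,-172):
    for x,z,col in((-194,105,(0,0,255)),(-150,105,(0,255,0))):
        q=proj(c,W((x,y,z)),T)[0];print(y,x,q.round());cv2.circle(im,tuple(int(v) for v in q.round()),3,col,-1)
cv2.imwrite("pics/w1.png",cv2.convertScaleAbs(im,alpha=1.4))
```

```text
t 1.6 P [-259.9  -99.7  219.7] F [-0.5 -0.7 -0.5] axes err [-0.007  0.006  0.003]
-28 -194 [237. 267.]
-28 -150 [243. 224.]
-76 -194 [292. 268.]
-76 -150 [294. 224.]
-124 -194 [348. 268.]
-124 -150 [346. 224.]
-172 -194 [403. 268.]
-172 -150 [398. 224.]
```

View pics/w1.png

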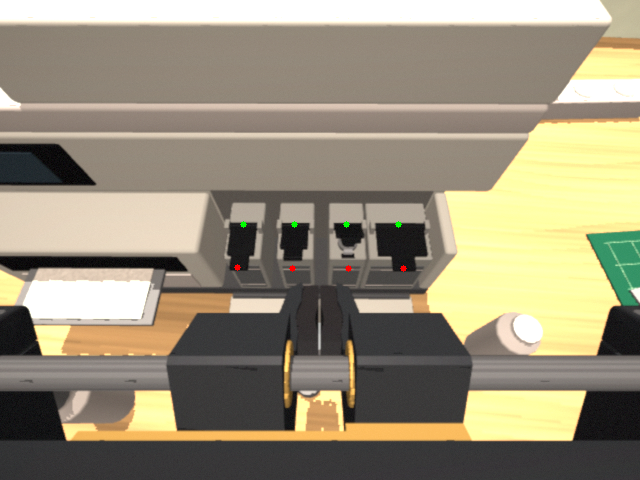

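The overlay matches. T1 (left) and the wide cap on the right, with its tip at (403,270), look shut. T2's tip at row 260 is ajar, and T3's at row 245 is raised. I'll press T3 first.

```bash
python3 -c "
from h import *
go((-166,-124,152));go((-260,-100,220))"
```

```text
(-166, -124, 152) -> [ 17.6  23.6 114.5] [-0.005  0.006  0.002]
(-260, -100, 220) -> [ 0.3 -1.  -0.1] [-0.005  0.006  0.002]
```

{"op": "servo_tool", "data": {"series": [[6, 8, 38, 0, 0, 0], [12, 16, 76, 0, 0, 0], [17.6, 23.6, 114.5, 0, 0, 0], [17.6, 23.6, 114.5, 0, 0, 0]]}}

```text
time_s: 2.05
tcp_pos: [0.5437, 0.0122, 0.1483]
ee_rot: [-3.136, -0.789, 0.067]
wrist_force: [-0.7, -0.0, -0.2]
opening: 0.0001
grip_force: 0.0
```

{"op": "servo_tool", "data": {"series": [[-4.3, 0, 4.2, 0, 0, 0], [-8.6, 0, 8.4, 0, 0, 0], [-12.9, 0, 12.5, 0, 0, 0], [-17.2, 0, 16.7, 0, 0, 0], [-20, 0, 19.5, 0, 0, 0]]}}

```text
time_s: 2.55
tcp_pos: [0.5421, 0.0131, 0.1251]
ee_rot: [-3.14, -0.796, 0.071]
wrist_force: [-0.1, 0.3, 0.2]
opening: 0.0003
grip_force: 0.2
```

```bash
python3 -c "
from h import *
st()"
```

```text
t 2.55 P [-166.6 -126.8  125.1] F [-0.1  0.3  0.2] axes err [-0.001  0.004 -0.001]
```

{"op": "servo_tool", "data": {"series": [[-1.8, -1, 1.7, 0, 0, 0], [-3.6, -2, 3.5, 0, 0, 0], [-5.4, -2, 5.2, 0, 0, 0], [-7.2, -2, 7, 0, 0, 0]]}}

```text
time_s: 2.95
tcp_pos: [0.5426, 0.0158, 0.1157]
ee_rot: [-3.14, -0.797, 0.072]
wrist_force: [-3.6, -1.4, 6.1]
opening: 0.0004
grip_force: 3.1
```

{"op": "servo_tool", "data": {"series": [[-0.7, 0, 0.7, 0, 0, 0], [-1.4, 0, 1.4, 0, 0, 0]]}}

```text
time_s: 3.15
tcp_pos: [0.5427, 0.0159, 0.1136]
ee_rot: [-3.14, -0.797, 0.072]
wrist_force: [-9.6, -1.0, 15.3]
opening: 0.0003
grip_force: 7.6
```

```bash
python3 -c "
from h import *
st()"
```

```text
t 3.15 P [-165.7 -124.1  113.6] F [-9.6 -1.  15.3] axes err [-0.002  0.003  0.   ]
```

{"op": "servo_tool", "data": {"series": [[-0.3, 0, 0.3, 0, 0, 0], [-0.5, 0, 0.5, 0, 0, 0]]}}

```text
time_s: 3.35
tcp_pos: [0.5428, 0.0159, 0.1134]
ee_rot: [-3.14, -0.798, 0.072]
wrist_force: [-12.6, -0.9, 18.1]
opening: 0.0007
grip_force: 9.4
```

{"op": "servo_tool", "data": {"series": [[18, 0, -17.5, 0, 0, 0], [22, -48, -21, 0, 0, 0], [22, -48, -21, 0, 0, 0], [22, -48, -21, 0, 0, 0]]}}

```text
time_s: 3.75
tcp_pos: [0.5389, 0.0651, 0.1424]
ee_rot: [-3.139, -0.795, 0.075]
wrist_force: [0.0, -0.2, -0.7]
opening: 0.0004
grip_force: 0.0
```

```bash
python3 -c "
from h import *
st();go((-166,-76,118))"
```

```text
t 3.75 P [-166.   -74.7  142.4] F [ 0.  -0.2 -0.7] axes err [-0.004  0.005  0.002]
(-166, -76, 118) -> [-17.4   1.3  17.1] [-0.004  0.005  0.002]
```

{"op": "servo_tool", "data": {"series": [[-6, 1, 6, 0, 0, 0], [-11, 1, 11, 0, 0, 0], [-14, 1, 14, 0, 0, 0], [-17.4, 1, 17.1, 0, 0, 0], [-17.4, 1, 17.1, 0, 0, 0]]}}

```text
time_s: 4.25
tcp_pos: [0.5392, 0.062, 0.117]
ee_rot: [-3.139, -0.794, 0.07]
wrist_force: [0.4, 0.3, 0.4]
opening: 0.0003
grip_force: 0.1
```

{"op": "servo_tool", "data": {"series": [[-1.2, 0, 1.2, 0, 0, 0], [-2.4, 0, 2.4, 0, 0, 0], [-3.3, 0, 3.3, 0, 0, 0]]}}

```text
time_s: 4.55
tcp_pos: [0.5398, 0.0628, 0.1136]
ee_rot: [-3.139, -0.796, 0.071]
wrist_force: [-7.4, -4.3, 15.0]
opening: 0.0005
grip_force: 7.6
```

```bash
python3 -c "
from h import *
st()"
```

```text
t 4.55 P [-165.3  -77.1  113.6] F [-7.4 -4.3 15. ] axes err [-0.002  0.004 -0.   ]
```

{"op": "servo_tool", "data": {"series": [[-0.3, 0, 0.3, 0, 0, 0], [-0.5, 0, 0.5, 0, 0, 0]]}}

```text
time_s: 4.75
tcp_pos: [0.5399, 0.0628, 0.1135]
ee_rot: [-3.14, -0.797, 0.072]
wrist_force: [-9.8, -5.0, 17.3]
opening: 0.0004
grip_force: 8.6
```

{"op": "servo_tool", "data": {"series": [[18, 0, -17.5, 0, 0, 0], [20, -47, -19, 0, 0, 0], [20, -47, -19, 0, 0, 0], [20, -47, -19, 0, 0, 0]]}}

```text
time_s: 5.15
tcp_pos: [0.5359, 0.1112, 0.1398]
ee_rot: [-3.139, -0.794, 0.075]
wrist_force: [-0.1, -0.2, -0.6]
opening: 0.0002
grip_force: 0.0
```

```bash
python3 -c "
from h import *
st();go((-166,-28,118))"
```

```text
t 5.15 P [-165.7  -28.6  139.8] F [-0.1 -0.2 -0.6] axes err [-0.004  0.006  0.002]
(-166, -28, 118) -> [-15.8  -0.5  15. ] [-0.004  0.006  0.002]
```

{"op": "servo_tool", "data": {"series": [[-6, 0, 6, 0, 0, 0], [-11, 0, 11, 0, 0, 0], [-14, 0, 13.5, 0, 0, 0], [-16, 0, 15.2, 0, 0, 0]]}}

```text
time_s: 5.55
tcp_pos: [0.5357, 0.1089, 0.1167]
ee_rot: [-3.139, -0.793, 0.07]
wrist_force: [0.4, 0.7, -0.0]
opening: 0.0005
grip_force: 0.0
```

{"op": "servo_tool", "data": {"series": [[-1.2, 0, 1.2, 0, 0, 0], [-2.3, 0, 2.3, 0, 0, 0], [-3, 0, 3, 0, 0, 0], [-3.3, 0, 3.3, 0, 0, 0]]}}

```text
time_s: 5.95
tcp_pos: [0.5363, 0.1096, 0.1138]
ee_rot: [-3.139, -0.796, 0.071]
wrist_force: [-6.3, -4.4, 9.9]
opening: 0.0004
grip_force: 5.0
```

```bash
python3 -c "
from h import *
st()"
```

```text
t 5.95 P [-165.4  -30.1  113.8] F [-6.3 -4.4  9.9] axes err [-0.002  0.004 -0.001]
```

{"op": "servo_tool", "data": {"series": [[-0.4, 0, 0.4, 0, 0, 0], [-0.9, 0, 0.9, 0, 0, 0], [-0.9, 0, 0.9, 0, 0, 0]]}}

```text
time_s: 6.25
tcp_pos: [0.5365, 0.1097, 0.1134]
ee_rot: [-3.14, -0.797, 0.071]
wrist_force: [-13.2, -5.8, 18.3]
opening: 0.0006
grip_force: 9.2
```

{"op": "servo_tool", "data": {"series": [[18, 0, -17.5, 0, 0, 0], [10, 0, -60, 0, 0, 0], [-25, 70, -75, 0, 0, 0], [-25, 110, -75, 0, 0, 0], [-25, 142, -75, 0, 0, 0]]}}

```text
time_s: 6.75
tcp_pos: [0.4756, -0.0238, 0.1461]
ee_rot: [-3.139, -0.794, 0.075]
wrist_force: [2.3, 0.3, 0.2]
opening: 0.0008
grip_force: 0.0
```

Run:
```python
from h import *
import cv2
st();go((-230,-172,91))
s=manip.observe();c=optics.camera("wrist");im=c["color"][:,:,::-1].copy()
A=np.eye(4);A[:3,:3]=R.from_euler('xyz',s['ee_rot']).as_matrix();A[:3,3]=s['tcp_pos'];T=A@c["mount"]
for y in(-28,-76,-124,-172):
    q=proj(c,W((-194,y,105)),T)[0];print(y,q.round());cv2.circle(im,tuple(int(v) for v in q.round()),1,(0,0,255),-1)
cv2.imwrite("pics/w2.png",cv2.convertScaleAbs(cv2.resize(im[140:380,120:440],None,fx=2.4,fy=2.4,interpolation=cv2.INTER_CUBIC),alpha=1.6))
c=optics.camera("top");print(Pp(ray(c,(344,261),.094)))
```

```text
t 6.75 P [-235.5 -158.9  146.1] F [2.3 0.3 0.2] axes err [-0.005  0.006  0.002]
(-230, -172, 91) -> [-35.4  13.3  42.5] [-0.005  0.006  0.002]
-28 [115. 257.]
-76 [190. 257.]
-124 [265. 257.]
-172 [340. 257.]
[-235.7422771 -272.0509234   94.       ]
```

View pics/w2.png

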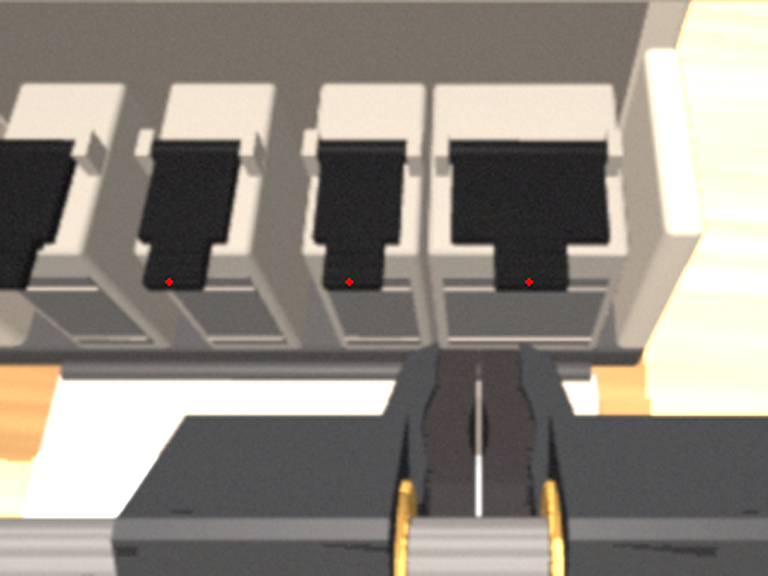

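All four caps line up, with tips at crop row about 290, so the narrow ones are shut. Next I'll go under the wide tongue at crop (530, 285).

{"op": "servo_tool", "data": {"series": [[-18, 3, 21, 0, 0, 0], [-35.4, 8, 42.5, 0, 0, 0], [-35.4, 8, 42.5, 0, 0, 0], [-35.4, 8, 42.5, 0, 0, 0]]}}

```text
time_s: 7.25
tcp_pos: [0.483, -0.0305, 0.0897]
ee_rot: [-3.137, -0.792, 0.071]
wrist_force: [0.0, 0.4, 0.1]
opening: 0.0002
grip_force: 0.0
```

Run:
```python
from h import *
st();go((-198,-167,91))
```

```text
t 7.25 P [-228.7 -166.1   89.7] F [0.  0.4 0.1] axes err [-0.004  0.008 -0.001]
(-198, -167, 91) -> [22.5  0.9 20.9] [-0.004  0.008 -0.001]
```

{"op": "servo_tool", "data": {"series": [[11, 0.5, 10, 0, 0, 0], [22.5, 1, 21, 0, 0, 0], [22.5, 1, 21, 0, 0, 0]]}}

```text
time_s: 7.55
tcp_pos: [0.5148, -0.0291, 0.0925]
ee_rot: [-3.14, -0.794, 0.074]
wrist_force: [0.3, 0.4, -0.2]
opening: 0.0004
grip_force: 0.0
```

```bash
cat >> h.py <<'E'
def lift(ths):
    s=manip.observe();A=R.from_euler('xyz',s['ee_rot']).as_matrix()
    for th in ths:
        t=.8+.2*np.clip((th-.3)/.7,0,1); b=np.interp(th,[0,.8,1.4],[-7.5,-3.5,-2.5]);a=-38.5
        c,n=np.cos(th),np.sin(th)
        p=np.array([-150+a*c+b*n-9*np.cos(t),-167,105-a*n+b*c-9*np.sin(t)])
        print(round(th,2),p.round(),np.round(A.T@(W(p)-s['tcp_pos'])*1e3,1).tolist(),np.round(R.from_matrix(A.T@tool(t)).as_rotvec(),3).tolist())
E
python3 - <<'E'
from h import *
st();lift([.0,.1,.2,.3,.4,.5])
E
```

```text
t 7.55 P [-196.9 -167.    92.5] F [ 0.3  0.4 -0.2] axes err [-0.003  0.006  0.001]
0.0 [-195. -167.   91.] [0.4, -0.0, 2.5] [-0.003, 0.006, 0.001]
0.1 [-195. -167.   95.] [3.2, -0.0, -0.9] [-0.003, 0.006, 0.001]
0.2 [-195. -167.  100.] [6.3, -0.0, -4.0] [-0.003, 0.006, 0.001]
0.3 [-195. -167.  104.] [9.8, -0.0, -6.7] [-0.003, 0.006, 0.001]
0.4 [-194. -167.  108.] [13.5, -0.0, -8.8] [-0.003, 0.034, 0.001]
0.5 [-192. -167.  112.] [17.4, -0.0, -10.4] [-0.003, 0.063, 0.001]
```

{"op": "servo_tool", "data": {"series": [[0.5, 0, 2.5, 0, 0, 0], [2, 0, 1, 0, 0, 0], [3.2, 0, -0.9, 0, 0, 0], [4.8, 0, -2.5, 0, 0, 0], [6.3, 0, -4, 0, 0, 0]]}}

```text
time_s: 8.05
tcp_pos: [0.5156, -0.0296, 0.1]
ee_rot: [-3.139, -0.795, 0.072]
wrist_force: [0.1, 0.1, 0.1]
opening: 0.0002
grip_force: 0.2
```

Run:
```python
from h import *
st();lift([.3,.4,.5,.6,.7,.8])
```

```text
t 8.05 P [-196.1 -167.5  100. ] F [0.1 0.1 0.1] axes err [-0.003  0.005  0.   ]
0.3 [-195. -167.  104.] [3.9, -0.5, -2.1] [-0.003, 0.005, 0.0]
0.4 [-194. -167.  108.] [7.6, -0.5, -4.1] [-0.003, 0.034, 0.0]
0.5 [-192. -167.  112.] [11.6, -0.5, -5.8] [-0.003, 0.062, 0.0]
0.6 [-190. -167.  116.] [15.7, -0.5, -6.9] [-0.003, 0.091, 0.0]
0.7 [-188. -167.  120.] [20.0, -0.5, -7.6] [-0.003, 0.119, 0.0]
0.8 [-185. -167.  123.] [24.4, -0.5, -7.9] [-0.003, 0.148, -0.0]
```

{"op": "servo_tool", "data": {"series": [[3.9, 0, -2.1, 0, 0.005, 0], [7.6, 0, -4.1, 0, 0.034, 0], [11.6, 0, -5.8, 0, 0.062, 0], [15.7, 0, -6.9, 0, 0.091, 0], [20, 0, -7.6, 0, 0.12, 0]]}}

```text
time_s: 8.55
tcp_pos: [0.5246, -0.0292, 0.1199]
ee_rot: [-3.139, -0.917, 0.072]
wrist_force: [-0.5, 0.9, -0.4]
opening: 0.0006
grip_force: 0.2
```

Run:
```python
from h import *
import cv2
st();lift([.8,.9,1.,1.1,1.2,1.3])
c=optics.camera("wrist");cv2.imwrite("pics/w3.png",cv2.convertScaleAbs(c["color"][140:380,120:440,::-1],alpha=1.6))
```

```text
t 8.55 P [-187.1 -167.8  119.9] F [-0.5  0.9 -0.4] axes err [-0.002 -0.117  0.   ]
0.8 [-185. -167.  123.] [3.9, -0.8, 0.2] [-0.002, 0.026, -0.0]
0.9 [-182. -167.  126.] [7.9, -0.8, 0.9] [-0.002, 0.054, -0.0]
1.0 [-178. -167.  128.] [11.8, -0.8, 2.0] [-0.002, 0.083, -0.0]
1.1 [-175. -167.  130.] [15.6, -0.8, 3.3] [-0.002, 0.083, -0.0]
1.2 [-171. -167.  132.] [19.3, -0.8, 4.9] [-0.002, 0.083, -0.0]
1.3 [-168. -167.  134.] [22.8, -0.8, 6.9] [-0.002, 0.083, -0.0]
```

View pics/w3.png

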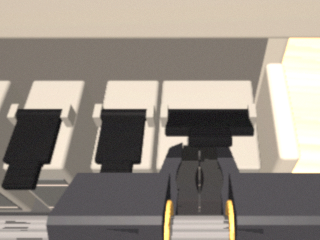

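The wide cap at (208,122) has risen and rests on the fingers at (205,150), and the narrow caps are still shut. I'll keep lifting.

{"op": "servo_tool", "data": {"series": [[3.9, -0.5, 0.2, 0, 0.026, 0], [7.9, -0.5, 0.9, 0, 0.054, 0], [11.8, -0.5, 2, 0, 0.083, 0], [15.6, -0.5, 3.3, 0, 0.083, 0], [19.3, -0.5, 4.9, 0, 0.083, 0]]}}

```text
time_s: 9.1
tcp_pos: [0.5401, -0.0275, 0.1317]
ee_rot: [-3.138, -0.997, 0.071]
wrist_force: [-0.1, -0.0, -0.7]
opening: 0.0007
grip_force: 0.1
```

Run:
```python
from h import *
st();lift([1.3,1.4,1.5,1.6,1.7])
```

```text
t 9.1 P [-171.5 -167.2  131.7] F [-0.1 -0.  -0.7] axes err [-0.003 -0.197 -0.   ]
1.3 [-168. -167.  134.] [3.8, -0.2, 2.0] [-0.003, 0.003, -0.0]
1.4 [-164. -167.  135.] [6.8, -0.1, 4.7] [-0.003, 0.003, -0.0]
1.5 [-160. -167.  136.] [9.5, -0.1, 7.5] [-0.003, 0.003, -0.0]
1.6 [-156. -167.  136.] [11.8, -0.1, 10.5] [-0.003, 0.003, -0.0]
1.7 [-152. -167.  136.] [13.9, -0.1, 13.8] [-0.003, 0.003, -0.0]
```

{"op": "servo_tool", "data": {"series": [[3.8, 0, 2, 0, 0, 0], [6.8, 0, 4.7, 0, 0, 0], [9.5, 0, 7.5, 0, 0, 0], [11.8, 0, 10.5, 0, 0, 0], [13.9, 0, 13.8, 0, 0, 0]]}}

```text
time_s: 9.6
tcp_pos: [0.5596, -0.026, 0.1363]
ee_rot: [-3.139, -0.999, 0.072]
wrist_force: [-0.7, -0.4, 2.1]
opening: 0.0005
grip_force: 0.6
```

{"op": "servo_tool", "data": {"series": [[0, 0, 0, 0, 0, 0], [0, 0, 0, 0, 0, 0], [0, 0, -5, 0, 0, 0], [0, 0, -25, 0, 0, 0], [0, 0, -60, 0, 0, 0]]}}

```text
time_s: 10.1
tcp_pos: [0.5079, -0.0295, 0.1676]
ee_rot: [-3.136, -0.996, 0.07]
wrist_force: [-0.6, -0.8, 1.2]
opening: 0.0004
grip_force: 0.0
```

{"op": "servo_tool", "data": {"series": [[0, 0, -25, 0, 0, 0], [0, 0, -25, 0, 0, 0], [0, 0, -25, 0, 0, 0]]}}

```text
time_s: 10.4
tcp_pos: [0.4877, -0.0317, 0.182]
ee_rot: [-3.14, -0.998, 0.071]
wrist_force: [0.8, 0.2, -0.9]
opening: 0.0003
grip_force: 0.0
```

Run:
```python
from h import *
import cv2
st()
c=optics.camera("wrist");cv2.imwrite("pics/w4.png",cv2.convertScaleAbs(cv2.resize(c["color"][100:400,120:520,::-1],None,fx=2,fy=2),alpha=1.6))
```

```text
t 10.4 P [-224.  -167.6  182. ] F [ 0.8  0.2 -0.9] axes err [-0.001 -0.198 -0.   ]
```

View pics/w4.png

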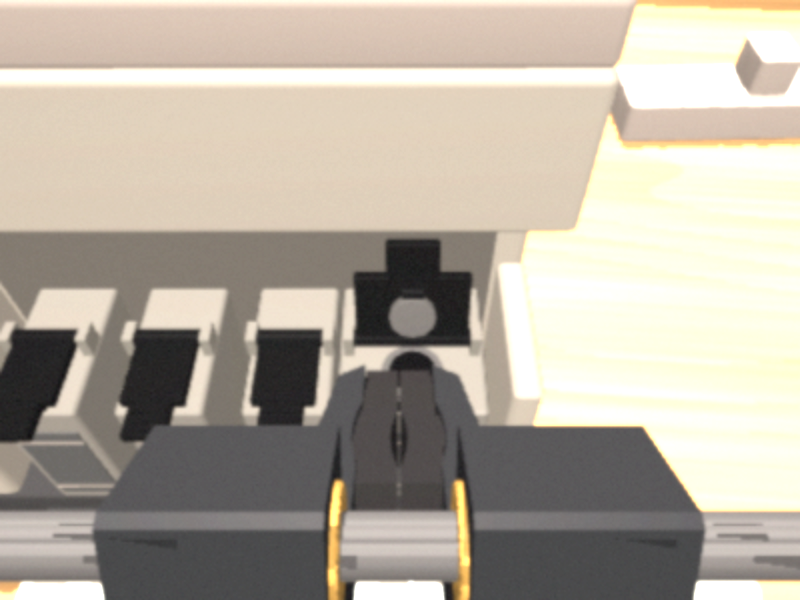

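The wide cap stands open, with its tongue end at crop (413,240) and its hinge at (413,342), and the narrow caps are shut. I'll check its angle from the tongue row.

Run:
```python
from h import *
s=manip.observe();c=optics.camera("wrist")
A=np.eye(4);A[:3,:3]=R.from_euler('xyz',s['ee_rot']).as_matrix();A[:3,3]=s['tcp_pos'];T=A@c["mount"]
print('hinge',proj(c,W((-150,-172,105)),T))
for th in(1.2,1.4,1.5,1.6,1.7,1.8):print(th,proj(c,W((-150-44*np.cos(th),-172,105+44*np.sin(th))),T).round(1))
print('seen',120+413/2,100+240/2,'hinge',100+342/2)
```

```text
hinge [[324.94450857 265.85549034]]
1.2 [[326.  249.8]]
1.4 [[325.9 237.8]]
1.5 [[325.8 232.4]]
1.6 [[325.7 227.5]]
1.7 [[325.6 223.1]]
1.8 [[325.6 219.4]]
seen 326.5 220.0 hinge 271.0
```

The angle comes out at about 1.7 rad, well past 1.4, and the arm is clear of everything.

```bash
python3 -c "
from plant import ticket
print(ticket.hand_in())"
```

```text
the job is handed in; nothing more can be done
None
```

I handed the job in at about 10.5 s: the three narrow caps are pressed shut, the wide cap stands open at about 1.7 rad (measured from the wrist camera), and the arm is clear; no verdict came back.

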